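# Bolt the core box shut past its spring catch

## Robot

A 6-joint arm with a two-finger parallel gripper is mounted at the origin on the work surface. World frame = base frame: x ahead of the robot, y to its left, z up, the work surface at z = 0. Lengths are in mm, angles in rad, forces in N, time in s.
With the tool pointing down it reaches from about 400 to 925 mm from the base axis. Payload 12.5 kg.
Tool frame: the origin (TCP) lies midway between the tips of the shut fingers; the grasp point (between the pads) lies 19 mm behind it (env.grip_depth is the distance from the TCP to the grasp point, in mm); z points along the fingers, y is the line along which they close (so a half turn about z gives the same grasp; the last joint's range is limited). The gripper opens to 95 mm and grips with 3 to 60 N. Pads are 20 mm wide; open, the fingers measure 119 mm over their backs; the gripper's body (75 mm by 180 mm) begins 59 mm behind the grasp point.
Start: joints at [-1.415, 0.491, 1.559, -0, 1.092, -0.106], TCP at [161.785, -603.716, 214.661] pointing down, gripper open.
Joint ranges: [-3.1, 3.1], [-0.84, 2.19], [0.05, 2.79], [-1.13, 4.28], [0.06, 2.93], [-2.69, 2.69]. Speed limits (rad/s): [2.22, 2.22, 2.79, 3.14, 3.14, 3.14].

## Interface

Orientations are given as [roll, pitch, yaw] about the fixed x, y, z axes, in that order (R = Rz(yaw) Ry(pitch) Rx(roll)).
In Python, from cell import monitor, viewer, order, env gives the robot as it stands.
- The arm moves only by the tool move_arm, never from a script. Its argument "moves" is one flat list of numbers, 4 for each row, row after row: the shift along the tool's x, y, z normalised to -1 to 1, where 1 is 0.15 m, then the turn about the tool's z normalised to -1 to 1, where 1 is pi/2 rad. A call has 1 to 10 rows; each row shifts and turns the commanded pose from where the row before left it, along the tool's axes as they then stand; what a row does not reach is not made up. A row lasts 1/8 s, in which the tool goes at most 62.5 mm and 10.7 degrees, less where a joint would pass 70% of its speed; a pose out of reach is approached as far as the arm can. A call with a number of a shift or a turn outside -1 to 1 is refused whole. A call with a gripper value outside its range is refused whole. "claw" is the finger opening in mm, from 0 to 95.1, set as the call begins (left out, the last holds). The fingers move at their own pace and stop on an object; the grip force is fixed at half the most. Time passes only in rows, so rows that do not move let the fingers close. It gives the time, the measured TCP pose, the force, the opening and the grip force at its end, in the units of the state.
- monitor.state(): the state, without advancing time (a new reading comes with each control period).
- viewer.read_camera(name): name is "side" or "top"; returns the picture (480x640x3 uint8, red, green, blue); there is no depth.
- viewer.camera_info(name): a dict with "K" (3x3 intrinsics, pixels), "camera_from_world" (4x4, takes a point from world to camera coordinates). Camera axes: x right, y down, z forward; pixel columns grow to the right and rows downward; lengths in mm; the calibration is good to about 2 mm. A picture is of the moment at which its call begins. camera_info takes no time and is no camera call.
- order.job_done(): hands the job in; it is judged then, once.
The state is a dict: "t": time; "joints": joint angles; "qvel": joint speeds; "tau": joint torques, N m; "eef_pos": TCP position; "tcp_rot": TCP orientation; "ft_force": force on the tool from outside, world axes, zero at the start; "moment": the same for the moment, N m; "opening": opening from 0.0 (shut) to 1.0 (fully open); "grip_force": force on a finger pad.
Only numpy, scipy, OpenCV 4.12 (cv2) and the standard library are available. Lean on these libraries where they do the work, as an engineer would, in place of code of your own. Each camera call takes 0.05 s, during which the arm holds its last target. There are 200 camera calls.

## Task

Lock the split core box on the bench: with one fingertip hold its spring catch strip pressed down, and meanwhile with the other fingertip push the bolt by its upright thumb plate, in one stroke, fully home into the keeper on the other half, not letting the catch up on the way. Then let go so that the catch springs up behind the bolt. Only press and push: do not lift, tip or drag the box, and leave the parts and tools lying around and on it where they are.

Things in the scene. Friction and masses are not known exactly. Their poses are not given: they have to be found in the camera images.
- core_box: Split pine core box, 160 (own x) by 200 (own y) by 75 mm high, loose on the bench, about 4 kg. Origin: centre of its underside, z up. Parting line along its x, through the middle; bolt and catch are on top of the -y half, the keeper on the +y half. The bolt slides along the box's +y to the keeper. Staples over the bolt reach 96 mm above the bench. A core print and a dowel stand on the keeper half.
- thumb_plate (a point): Middle of the top edge of the bolt's upright steel thumb plate: 24 mm wide across the slide (box x), 8 mm thick along it (box y), top 128 mm above the bench. Moves with the bolt. Push on its face away from the keeper, anywhere from 97 mm above the bench to its top; nothing else stands above 97 mm on that side.
- catch_top (a point): Centre of the top face of the catch: a flat steel strip 24 mm wide (box x), 84 mm long (box y), parallel to the bolt, its centre line 62 mm from that of the thumb plate, on the box's -x side. 110 mm above the bench when up. Goes down level wherever it is pressed; a fingertip may slide along it, and it is long enough to lie beside a finger behind the thumb plate for the whole stroke.
- bolt (a joint): Travel of the bolt in m: starts between 0 and 0.008; 0.045 is fully home against its stop. About 2 N of friction; stays where it is left. With the catch up, the catch's tooth stops it at 0.010 to 0.012, and again between later comb bars if the catch is let up on the way.
- catch (a joint): How far the catch is pressed, in m: 0 up, 0.010 bottomed. The bolt is free while it is pressed more than 0.005; about 0.0075 is a good depth. Spring: about 3 N to start, 7 N bottomed. It springs back by itself when the bolt is fully home or short of the comb.
- dowel_a_at (a point): Base centre of the iron dowel standing on the box, 22 mm diameter, 50 mm high. Leave it alone.
- core_print_at (a point): Base centre of the squat grey core print standing on the box, 48 mm diameter, 28 mm high. Leave it alone.
- dowel_b_at (a point): Base centre of the second iron dowel, 22 mm diameter, 50 mm high, standing on the bench beyond the box. Leave it alone.
- vent_rod: Brass vent rod, 8 mm thick, 200 mm long along its y, ring at one end, lying on the bench on the robot's side of the box. Origin: mid length, underside. Leave it alone.
- strike_bar: Steel strike-off bar 240 x 34 x 8 mm, long along its x, lying on the bench. Leave it alone.
- c_clamp: Iron C-clamp lying flat on the bench, about 120 x 200 mm, 22 mm high. Leave it alone.
- bench_brush: Bench brush lying on the bench. Leave it alone.

How it is judged (in metres and radians):
On the way, in this order (a step that is already met when the one before it is completed fails the run):
1. the catch is pressed down with the bolt still drawn (value of joint catch above 0.005 m and value of joint bolt below 0.018 m), for 0.1 s.
2. the bolt is home with the catch still held down (value of joint catch above 0.004 m and value of joint bolt above 0.041 m), for 0.05 s.
At the end, for the whole second after the job is handed in: the bolt is within 4 mm of fully home, the catch is up again (within 2 mm), and the box stands at rest, level, within 20 mm of where it was (value of joint bolt above 0.041 m and value of joint catch below 0.002 m and linear speed of core_box below 0.01 m/s and angle between core_box's own z axis and vertical below 0.03 rad and distance of core_box from where it was at the start of the episode below 0.02 m); the robot touches nothing.
It fails at once if the catch is let up in mid-stroke (value of joint catch below 0.003 m and value of joint bolt between 0.018 and 0.04 m).
It fails at once if the box is dragged or lifted more than 20 mm, or tipped (distance of core_box from where it was at the start of the episode above 0.02 m or height (world z) of core_box above 0.008 m or angle between core_box's own z axis and vertical above 0.08 rad).
It fails at once if a part or tool lying about is moved by more than 25 mm (distance of any of dowel_a_at, core_print_at, dowel_b_at, vent_rod, strike_bar, c_clamp, bench_brush from where it was at the start of the episode above 0.025 m).
It also fails if it takes over 38 s, if anything falls off the work surface, if the arm or the gripper's body presses on something with over 40 N, if the wrist force passes 120 N, or if a joint passes its speed limit or range.

## Working session

There is one attempt and no reset: what is moved stays moved. The work goes in short steps, Python scripts to look and compute and a tool call to move; the robot and the scene stay as the last step left them, time stands still between calls to the robot, and variables do not carry over. Pictures are saved under pics/ and viewed, at most 10 in all, crops included, and the job is handed in when it is done.

Besides the shell and the picture viewer there is one more tool, called by a JSON object that holds its "api" and its "payload". move_arm: Moves the arm, as the interface text tells. Scaled input: -1 to 1 covers 0.15 m each way for a shift and pi/2 rad each way for a turn. Its arguments: {"type":"object","properties":{"moves":{"type":"array"},"claw":{"type":"number"}},"required":["moves"]}

```bash
ls; mkdir -p pics; python3 - <<'E'
from cell import monitor, viewer, order, env
import cv2
for n in("top","side"):
    cv2.imwrite(f"pics/{n}0.png",viewer.read_camera(n)[:,:,::-1])
    i=viewer.camera_info(n);print(n,i["K"],i["camera_from_world"])
print(monitor.state())
E
```

```text
pics
top [[493.73430354   0.         321.98748079]
 [  0.         493.73430354 242.01708854]
 [  0.           0.           1.        ]] [[-1.32000499e-02 -9.99826179e-01 -1.31670503e-02  2.18074041e+01]
 [-9.84756461e-01  1.52828945e-02 -1.73266110e-01  6.31661370e+02]
 [ 1.73437223e-01  1.06792165e-02 -9.84787025e-01  1.25974338e+03]
 [ 0.00000000e+00  0.00000000e+00  0.00000000e+00  1.00000000e+00]]
side [[480.40389303   0.         323.59301278]
 [  0.         480.40389303 243.24021214]
 [  0.           0.           1.        ]] [[-7.86682931e-01 -6.16918148e-01 -2.32801102e-02  4.90312127e+02]
 [-2.74108920e-01  3.82830200e-01 -8.82216152e-01  2.83967018e+02]
 [ 5.53167484e-01 -6.87643102e-01 -4.70268751e-01  7.63717177e+02]
 [ 0.00000000e+00  0.00000000e+00  0.00000000e+00  1.00000000e+00]]
{'t': 0.1, 'joints': array([-1.41458660e+00,  4.91525680e-01,  1.55938468e+00, -3.89617821e-05,
        1.09165559e+00, -1.05583276e-01]), 'qvel': array([ 6.13065219e-04, -1.23997820e-03, -1.56646721e-04, -1.11430310e-03,
        8.23761467e-05, -1.89075418e-04]), 'tau': array([ 1.94532098e-03, -6.13620687e+01, -2.58607310e+01,  6.93603465e-02,
        4.70270205e-02, -7.18676370e-05]), 'eef_pos': array([ 161.74944984, -603.49845626,  214.10508719]), 'tcp_rot': array([-3.14062113e+00, -6.82088901e-05,  2.61810944e-01]), 'ft_force': array([0.51382735, 0.62264036, 0.0604919 ]), 'moment': array([-0.02707592, -0.00044293,  0.04282388]), 'grip_force': 0.0, 'opening': 0.9996248214816587}
```

View pics/top0.png

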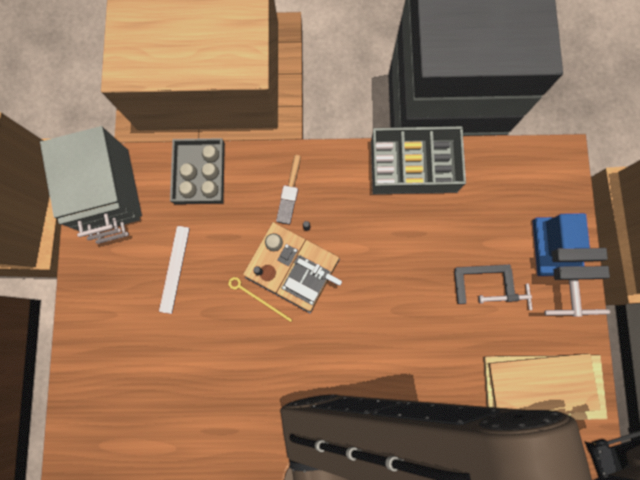

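View pics/side0.png

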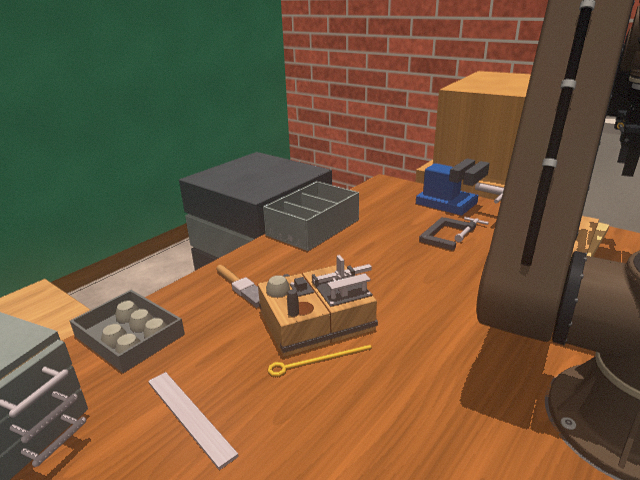

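The top view shows the box around (291,265): the bolt is at about (322,271), the catch at about (301,289) and the keeper half is to the left. In the side view the box is around (318,305), with the upright thumb plate near (340,265). I'll enlarge both.

```bash
python3 - <<'E'
import cv2,numpy as np
a=cv2.imread("pics/top0.png")[215:320,235:350];b=cv2.imread("pics/side0.png")[245:355,255:385]
a=cv2.resize(a,None,fx=5,fy=5,interpolation=cv2.INTER_CUBIC);b=cv2.resize(b,None,fx=5,fy=5,interpolation=cv2.INTER_CUBIC)
cv2.imwrite("pics/top1.png",a);cv2.imwrite("pics/side1.png",b)
E
```

```text
(no output)
```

View pics/top1.png

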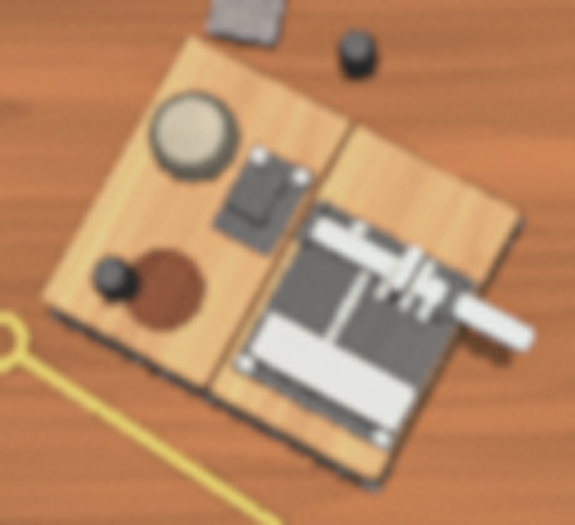

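View pics/side1.png

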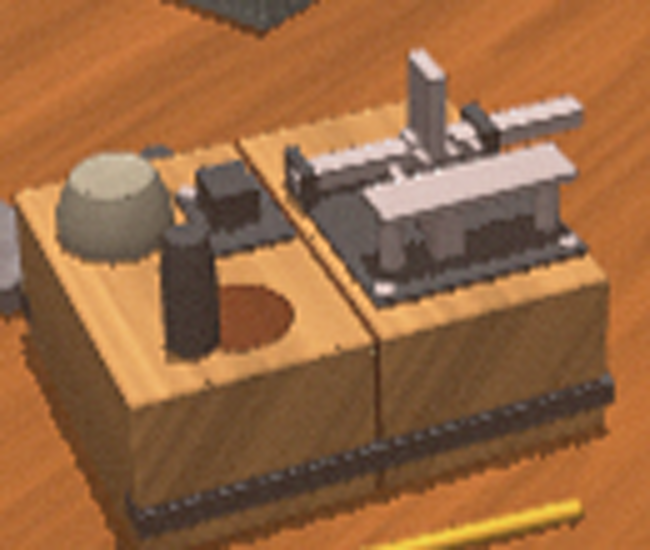

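```bash
cat > h.py <<'E'
import numpy as np
from cell import monitor, viewer, order, env
def ray(n,px,z):
    i=viewer.camera_info(n);M=np.array(i["camera_from_world"]);R=M[:3,:3];c=-R.T@M[:3,3]
    d=R.T@np.linalg.inv(i["K"])@np.array([px[0],px[1],1.]);return c+d*(z-c[2])/d[2]
def proj(n,p):
    i=viewer.camera_info(n);q=np.array(i["K"])@(np.array(i["camera_from_world"])@np.append(p,1))[:3];return q[:2]/q[2]
E
python3 - <<'E'
from h import *
import cv2
np.set_printoptions(precision=1,suppress=True)
T=lambda u,v:(235+(u+.5)/5-.5,215+(v+.5)/5-.5); S=lambda u,v:(255+(u+.5)/5-.5,245+(v+.5)/5-.5)
C=np.array([ray("top",T(*p),75)for p in[(192,38),(522,218),(375,487),(43,298)]])
print(C,C.mean(0)); a,b,c,d=C
print("sizes",[np.linalg.norm(v) for v in(b-a,c-b,d-c,a-d)])
yv=(a-b)+(d-c); xv=(a-d)+(b-c)
print("dirs y,x",np.arctan2(yv[1],yv[0])-np.pi/2,np.arctan2(xv[1],xv[0]))
for n,g in(("top",T),("side",S)):
    im=cv2.imread(f"pics/{n}0.png"); im=im[215:320,235:350] if n=="top" else im[245:355,255:385]
    im=cv2.resize(im,None,fx=5,fy=5,interpolation=cv2.INTER_CUBIC)
    hsv=cv2.cvtColor(im,cv2.COLOR_BGR2HSV)
    m=((hsv[...,1]<50)&(hsv[...,2]>(180 if n=="top" else 150))).astype(np.uint8)*255
    cs,_=cv2.findContours(m,cv2.RETR_EXTERNAL,cv2.CHAIN_APPROX_NONE)
    for k in cs:
        if cv2.contourArea(k)<300:continue
        r=cv2.minAreaRect(k);print(n,cv2.contourArea(k),np.array(r[0]),r[1:])
        if n=="top":
            q=np.array([ray(n,g(*p),110) for p in cv2.boxPoints(r)]);print(" at110",q.mean(0),np.linalg.norm(q[0]-q[1]),np.linalg.norm(q[1]-q[2]), np.arctan2(*(q[1]-q[0])[[1,0]]),np.arctan2(*(q[2]-q[1])[[1,0]]))
# thumb
print("thumb side",ray("side",S(428,62),128), "top est", ray("top",T(412,248),128))
print("catch side corners",[ray("side",S(*p),110) for p in[(365,192),(550,147),(580,175),(385,218)]])
E
```

```text
[[683.7 141.4  75. ]
 [584.9 -31.3  75. ]
 [447.   46.6  75. ]
 [546.7 218.4  75. ]] [565.6  93.8  75. ]
sizes [np.float64(198.89196466439475), np.float64(158.3580257795407), np.float64(198.56583191199115), np.float64(157.1145298645113)]
dirs y,x -0.5226676761630713 -0.5131596921380945
top 1873.0 [493.6 322.1] ((84.68949890136719, 25.754060745239258), 28.886581420898438)
 at110 [527.3 -15.1 110. ] 13.021044386837676 42.6304938385358 -0.517233786236327 -2.0915983862172824
top 8060.0 [332.3 371. ] ((152.56629943847656, 133.0704803466797), 67.2349853515625)
 at110 [504.   66.3 110. ] 66.97823558152248 76.87187997871783 -1.185445220997268 -2.755138239485225
top 1025.5 [427.4 288.3] ((33.98905944824219, 54.04118347167969), 31.4295654296875)
 at110 [544.9  18.  110. ] 27.362666049596385 17.222988177433596 -0.5587378596248365 -2.1365197314524824
top 2945.0 [369.  244.8] ((106.59487915039062, 60.368560791015625), 41.742774963378906)
 at110 [567.5  47.3 110. ] 30.697364750388584 54.442114247550236 -0.7336355403086733 -2.316469305960089
top 2785.0 [190.7 129.9] ((58.58498001098633, 61.26826095
[... 184 characters left out ...]
[  6.6 229.3] ((40.28330993652344, 14.621783256530762), 86.633544921875)
side 6939.5 [466.2 172.4] ((54.103248596191406, 209.70071411132812), 75.7932357788086)
side 1490.5 [363.7 154.6] ((23.443174362182617, 111.662353515625), 71.76750946044922)
side 443.0 [465.9 132.9] ((39.4342041015625, 19.32858657836914), 29.05460548400879)
side 1150.5 [534.7 113.3] ((17.269126892089844, 89.52758026123047), 76.17134857177734)
side 396.0 [426.4  66.4] ((37.72290802001953, 13.452308654785156), 48.8140754699707)
thumb side [555.8  25.5 128. ] top est [563.1  25.1 128. ]
catch side corners [array([533.8,  97.2, 110. ]), array([493.9,  27. , 110. ]), array([472.7,  37.5, 110. ]), array([516.3, 107.3, 110. ])]
```

{"api": "move_arm", "payload": {"moves": [0,0,0,-0.1,0,0,0,-0.1,0,0,0,-0.1,0,0,0,-0.1,0,0,0,-0.1,0.3,0,0,0,0.3,0,0,0,0.3,0,0,0,0.3,0,0,0,0.3,0,0,0], "claw": 50}}

```text
t: 1.35
eef_pos: [274.8, -407.5, 214.5]
tcp_rot: [-3.141, -0.0, 1.047]
ft_force: [1.0, 0.3, -0.4]
opening: 0.528
grip_force: 0.0
```

{"api": "move_arm", "payload": {"moves": [0.3,0,0,0,0.3,0,0,0,0.3,0,0,0,0.3,0,0,0,0.3,0,0,0,0.3,0,0,0,0.3,0,0,0,0.3,0,0,0,0.2,0,0,0,0,0,0,0]}}

```text
t: 2.6
eef_pos: [469.7, -69.7, 214.3]
tcp_rot: [-3.141, 0.0, 1.05]
ft_force: [-0.2, -0.0, -0.1]
opening: 0.523
grip_force: 0.0
```

```bash
python3 - <<'E'
from h import *
import cv2
np.set_printoptions(precision=3,suppress=True)
s=monitor.state();print(s)
a=viewer.read_camera("side")[:,:,::-1]
u,v=proj("side",s["eef_pos"]).astype(int);print(u,v)
im=cv2.resize(a[180:340,240:440],None,fx=4,fy=3.7,interpolation=cv2.INTER_CUBIC);cv2.imwrite("pics/side2.png",im)
E
```

```text
{'t': 2.6, 'joints': array([-0.287,  0.279,  1.914, -0.   ,  0.949,  0.234]), 'qvel': array([-0.045, -0.011,  0.016, -0.006, -0.002, -0.032]), 'tau': array([  1.826, -43.612, -23.72 ,   0.206,   0.024,   0.482]), 'eef_pos': array([469.708, -69.73 , 214.348]), 'tcp_rot': array([-3.141,  0.   ,  1.05 ]), 'ft_force': array([-0.166, -0.013, -0.06 ]), 'moment': array([-0.041,  0.045, -0.008]), 'grip_force': 0.0, 'opening': 0.522907448432212}
402 213
```

View pics/side2.png

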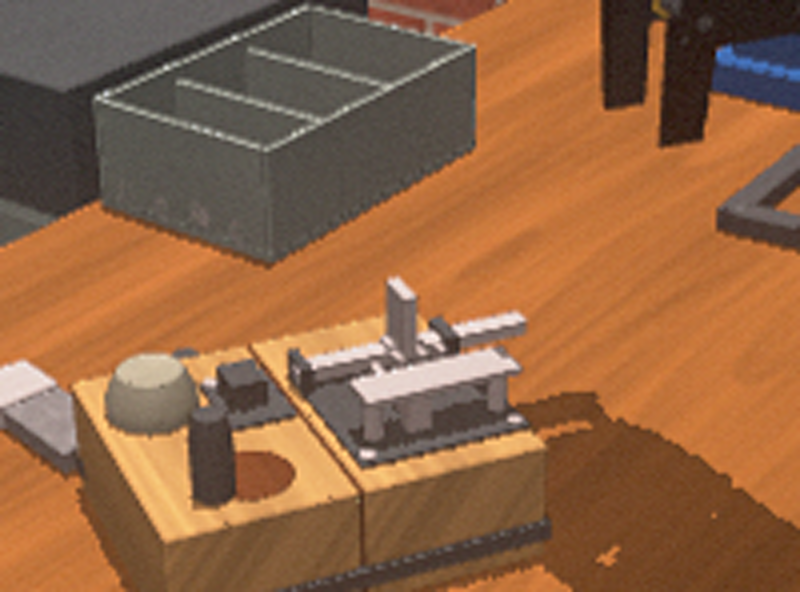

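The gripper is clear of the box; its fingertips are at crop (625,105) and (680,142). Next I'll move to about 8 mm behind the plate and lower to z of about 119.

{"api": "move_arm", "payload": {"moves": [0.2,-0.025,0,0,0.2,-0.025,0,0,0.2,0,0,0,0.08,0,0,0,0,0,0.2,0,0,0,0.2,0,0,0,0.2,0,0,0,0.04,0,0,0,0,0]}}

```text
t: 3.78
eef_pos: [513.9, 20.4, 119.0]
tcp_rot: [-3.142, 0.0, 1.047]
ft_force: [-0.2, 0.0, -0.0]
opening: 0.524
grip_force: 0.0
```

```bash
python3 - <<'E'
from h import *
import cv2
np.set_printoptions(precision=3,suppress=True)
s=monitor.state();print(s["eef_pos"],s["tcp_rot"],s["ft_force"])
a=viewer.read_camera("side")[:,:,::-1]; b=viewer.read_camera("top")[:,:,::-1]
A=cv2.resize(a[235:315,290:390],None,fx=7.5,fy=7.5,interpolation=cv2.INTER_CUBIC);cv2.imwrite("pics/side3.png",A)
y=s["tcp_rot"][2];tx=np.array([np.cos(y),np.sin(y),0]);ty=np.array([np.sin(y),-np.cos(y),0])
for n,o in(("side",(290,235)),):
  for sy in(-1,1):
    for dx in(-10,10):
      for dy in(25,37):
        p=s["eef_pos"]+sy*dy*ty+dx*tx;q=proj(n,p);print(n,sy,dx,dy,((q-o+.5)*7.5-.5))
E
```

```text
[513.856  20.359 118.991] [-3.142  0.     1.047] [-0.173  0.017 -0.013]
side -1 -10 25 [590.236 270.267]
side -1 -10 37 [610.645 291.905]
side -1 10 25 [522.405 286.304]
side -1 10 37 [542.243 308.255]
side 1 -10 25 [509.529 184.703]
side 1 -10 37 [491.136 165.203]
side 1 10 25 [443.986 199.528]
side 1 10 37 [426.121 179.759]
```

View pics/side3.png

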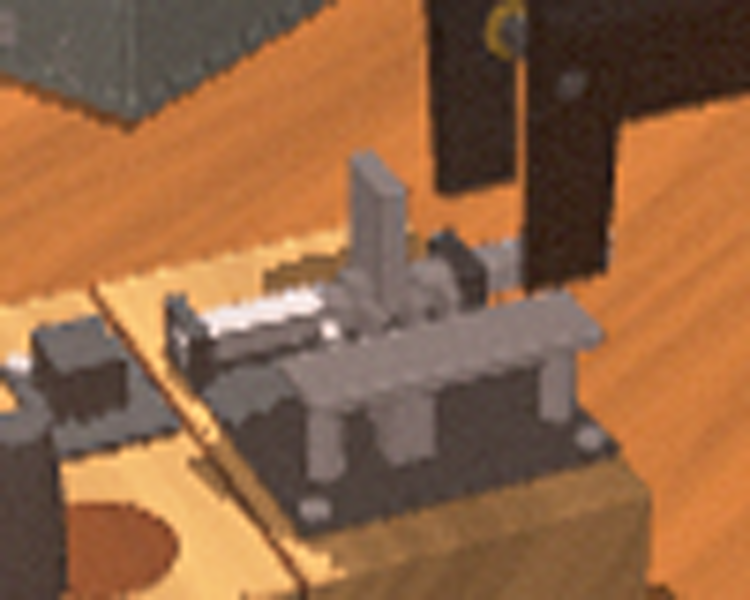

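```bash
python3 - <<'E'
from h import *
np.set_printoptions(precision=1,suppress=True)
s=monitor.state();y=s["tcp_rot"][2];tx=np.array([np.cos(y),np.sin(y),0]);ty=np.array([np.sin(y),-np.cos(y),0])
S=lambda u,v:(290+(u+.5)/7.5-.5,235+(v+.5)/7.5-.5)
for nm,z,P in(("plate top",128,[(351,160),(374,150),(406,187),(385,200)]),("finger far",119,[(438,194),(515,180)]),("finger near",119,[(525,290),(607,270)]),("catch",110,[(278,370),(563,290),(605,335),(320,410)])):
  for p in P:
    d=ray("side",S(*p),z)-s["eef_pos"];print(nm,p,"tx",d@tx,"ty",d@ty)
E
```

```text
plate top (351, 160) tx 30.466299718857268 ty 41.026687814531506
plate top (374, 150) tx 22.41019225508047 ty 43.57752195571202
plate top (406, 187) tx 22.65536911424533 ty 21.146192829299768
plate top (385, 200) tx 30.716845888605107 ty 17.040091297409965
finger far (438, 194) tx 9.848250180369847 ty 28.219487874999572
finger far (515, 180) tx -12.91391146098449 ty 26.513573302122122
finger near (525, 290) tx 9.79235623622676 ty -27.18183087144307
finger near (607, 270) tx -14.51650990903755 ty -26.923277688120194
catch (278, 370) tx 79.0851298662068 ty -23.639458663760607
catch (563, 290) tx -5.9406979399611 ty -18.217194858264236
catch (605, 335) tx -6.062834339203735 ty -42.94808386589898
catch (320, 410) tx 76.35223484291609 ty -45.35429302194317
```

The plate's back face is about 12 mm ahead of the finger. Both fingers are laterally centred, one on the plate and one on the catch strip. I'll press the catch now.

{"api": "move_arm", "payload": {"moves": [0,0,0.05,0,0,0,0.03,0,0,0,0.03,0,0,0,0,0,0,0,0,0]}}

```text
t: 4.5
eef_pos: [514.1, 20.9, 102.3]
tcp_rot: [3.141, -0.0, 1.047]
ft_force: [-0.4, -1.4, 6.5]
opening: 0.522
grip_force: 3.1
```

{"api": "move_arm", "payload": {"moves": [0.05,0,0,0,0.05,0,0,0,0.05,0,0,0,0.05,0,0,0,0.05,0,0,0,0.05,0,0,0]}}

```text
t: 5.25
eef_pos: [535.7, 59.6, 102.2]
tcp_rot: [-3.141, 0.002, 1.048]
ft_force: [-4.4, -6.9, 8.0]
opening: 0.523
grip_force: 4.2
```

{"api": "move_arm", "payload": {"moves": [0.02,0,0,0,0.02,0,0,0]}}

```text
t: 5.5
eef_pos: [538.6, 64.7, 102.2]
tcp_rot: [-3.141, 0.002, 1.048]
ft_force: [-4.4, -5.8, 8.2]
opening: 0.52
grip_force: 4.2
```

{"api": "move_arm", "payload": {"moves": [0.01,0,0,0,0.01,0,0,0]}}

```text
t: 5.75
eef_pos: [540.0, 67.2, 102.2]
tcp_rot: [-3.141, 0.002, 1.048]
ft_force: [-3.8, -5.0, 8.0]
opening: 0.527
grip_force: 4.1
```

```bash
python3 - <<'E'
from h import *
import cv2
s=monitor.state();print(s["eef_pos"],s["ft_force"])
a=viewer.read_camera("side")[:,:,::-1]
A=cv2.resize(a[235:315,290:390],None,fx=7.5,fy=7.5,interpolation=cv2.INTER_CUBIC);cv2.imwrite("pics/side4.png",A)
E
```

```text
[540.04151043  67.21868936 102.15042415] [-3.821552   -5.00856823  7.99998542]
```

View pics/side4.png

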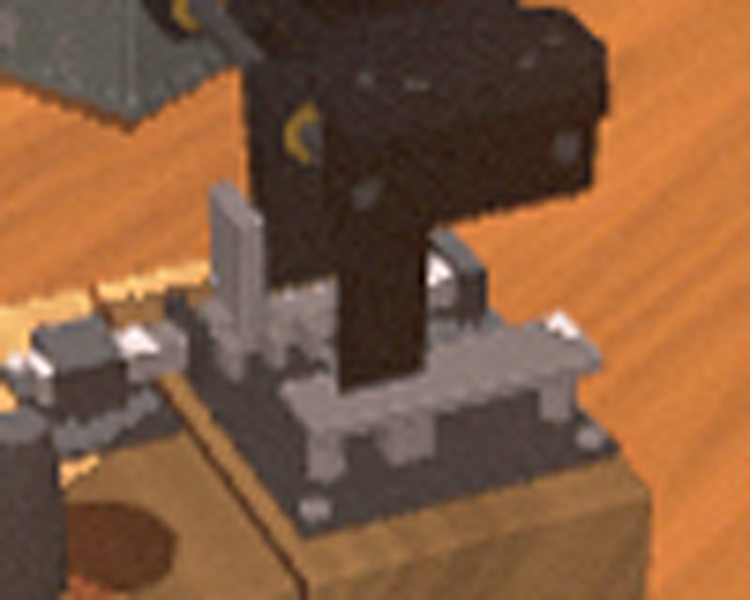

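The catch is down, the bolt has entered the keeper (plate top back corner now at about (264,214)), and the box hasn't moved. I'll work out the travel so far.

```bash
python3 - <<'E'
from h import *
s=monitor.state();y=s["tcp_rot"][2];tx=np.array([np.cos(y),np.sin(y),0])
S=lambda u,v:(290+(u+.5)/7.5-.5,235+(v+.5)/7.5-.5)
r=lambda p:ray("side",S(*p),128)@tx
print(r((264,214))-r((406,187)), r((211,186))-r((351,160)), (s["eef_pos"]-[513.86,20.36,0])@tx)
E
```

```text
40.867876400643695 40.649475210548815 53.79180666216095
```

{"api": "move_arm", "payload": {"moves": [0.01,0,0,0,0,0,0,0]}}

```text
t: 6.05
eef_pos: [540.8, 68.5, 102.2]
tcp_rot: [-3.141, 0.002, 1.048]
ft_force: [-4.4, -5.8, 7.4]
opening: 0.524
grip_force: 5.4
```

{"api": "move_arm", "payload": {"moves": [0.01,0,0,0,0,0,0,0]}}

```text
t: 6.3
eef_pos: [540.8, 68.7, 102.2]
tcp_rot: [-3.14, 0.004, 1.047]
ft_force: [-8.7, -16.0, 10.9]
opening: 0.525
grip_force: 10.3
```

The force jumped to 18 N with no further motion, so the bolt is home. I'll ease back 4 mm and lift straight up.

{"api": "move_arm", "payload": {"moves": [-0.015,0,0,0,-0.015,0,0,0,0,0,-0.05,0,0,0,-0.1,0,0,0,-0.2,0,0,0,-0.2,0,0,0,-0.2,0,-0.3,0,0,0,-0.3,0,0,0,0,0,0,0]}}

```text
t: 7.55
eef_pos: [493.8, -13.1, 215.5]
tcp_rot: [3.141, 0.001, 1.045]
ft_force: [1.1, 0.5, 0.4]
opening: 0.523
grip_force: 0.0
```

```bash
python3 - <<'E'
from h import *
import cv2
s=monitor.state();print(s["eef_pos"],s["ft_force"])
a=viewer.read_camera("side")[:,:,::-1]
A=cv2.resize(a[235:315,290:390],None,fx=7.5,fy=7.5,interpolation=cv2.INTER_CUBIC);cv2.imwrite("pics/side5.png",A)
E
```

```text
[493.83056304 -13.13533306 215.45896094] [1.11210971 0.46897725 0.36213039]
```

View pics/side5.png

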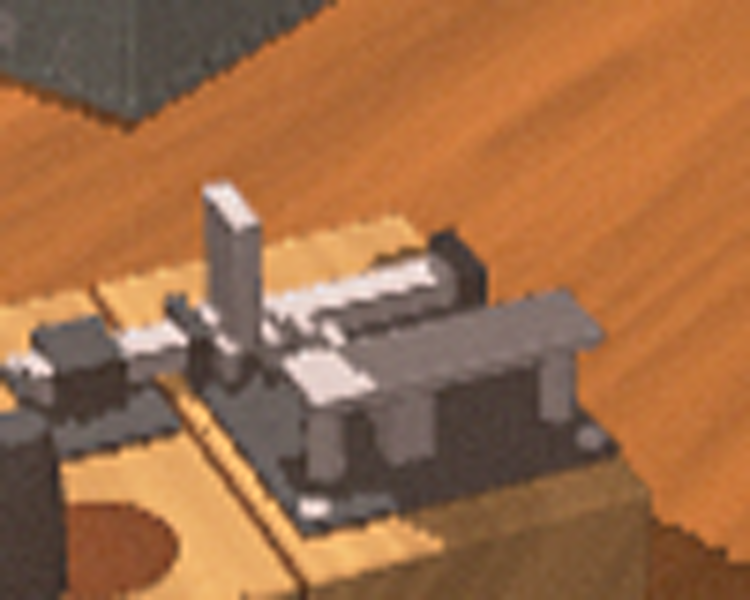

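The catch is up again, with its corners at (563,290) and (605,335) as at the start. The plate is at (232,205), up against the front staple, and the box is where it was.

```bash
python3 -c "
from cell import order
print(order.job_done())"
```

```text
the job is handed in; nothing more can be done
None
```

I pushed the bolt home in one direction (with brief pauses) while the catch was held down, and the catch sprang up behind it. The last picture shows the box unmoved, and the job is handed in; no verdict was returned.

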